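# Tidy the nightstand: row of bottles under the slatted shelf, pencil box flush in front

### The job

Stand the tall bottle, the talc tin and the squat bottle upright in one straight row on the lower board of the little rack, centred over its dark rubber strip, tallest at the left as the robot sees it, the talc tin at the middle of the board, and neighbours close side by side with under 20 mm between them. Lay the pencil box flat on the nightstand with one long side flush against the front edge of that lower board, centred along it. Tip nothing over and leave the cup, the paperweight and the spoon stand where they are.

Things in the scene. Friction and masses are not known exactly. Their poses are not given: they have to be found in the camera images.
- rack: Fixed wooden bedside rack, open all round. Origin: centre of its underside on the nightstand; x to its back (away from the robot), y to the robot's left, z up. Lower board 120 (x) by 320 (y), top at z = 20, front edge face at x = -60; dark rubber strip 12 wide along y at x = 0. Rear posts 18 square at x = 48, y = +-150. Guard wire, 6 thick, along y at x = 52, z = 50.
- row_middle (a point): Middle of the rubber strip, on top of the rack's lower board; rack axes. A vertical gripper does not fit over the strip because of the upper shelf; one tilted some 30 to 45 degrees, fingers pointing down and to the back, does.
- upper_front (a point): Middle of the lower front edge of the front slat of the rack's upper shelf (rack x = -21, z = 296 mm); rack axes. Three slats 320 long along y cover rack x = -21 to 57, top at z = 308. Bearers 18 wide under the slats at y = +-150 only, x = -21 to 57, underside z = 280.
- tall_bottle: White plastic bottle, 150 tall, the tallest: body radius 31 up to z = 88, cone shoulder to z = 112, cylindrical cap radius 15 from z = 110 to 150. Origin: centre of its underside, z up. 150 g.
- talc_tin: Steel talc tin, 118 tall: body radius 27 up to z = 76, cylindrical cap radius 14 from there to z = 118. Origin: centre of its underside, z up. 180 g.
- squat_bottle: Squat white plastic bottle, 86 tall: body radius 34 up to z = 48, cylindrical cap radius 16 from there to z = 86. Origin: centre of its underside, z up. 200 g.
- pencil_box: Pale plastic pencil box with grey sliding lid (lid does not move), lying flat: 200 long (x), 60 wide (y), 24 high. Origin: centre of its underside. 200 g. Either long side may face the rack.
- cup: Pink ceramic cup, rim radius 40, 85 tall; leave alone. Origin: centre of its underside.
- paperweight: Glass paperweight ball of radius 36 with a small flat foot, 69 tall; leave alone. Origin: centre of its underside.
- spoon_stand: Steel spoon stand, an open can of radius 36, 100 tall, with spoons standing in it to 191; leave alone. Origin: centre of its underside.
There are look-alikes about, which are no part of the job. Leave any red or turquoise look-alike of the talc_tin alone.

How it is judged:
By the outcome, as a careful person would: the job done as asked, in the order asked, and still so for the second after the job is handed in, with the robot touching nothing.
It also fails if it takes over 72 s, if anything falls off the work surface, if the arm or the gripper's body presses on something with over 40 N, if the wrist force passes 120 N, or if a joint passes its speed limit or range.

### The arm

A 6-joint arm with a two-finger parallel gripper is mounted at the origin on the work surface. World frame = base frame: x ahead of the robot, y to its left, z up, the work surface at z = 0. Lengths are in m, angles in rad, forces in N, time in s.
With the tool pointing down it reaches from about 0.375 to 0.975 m from the base axis. Payload 3.8 kg.
Tool frame: the origin (TCP) lies between the finger pads; the fingertips stand 14 mm ahead of it and the grasp point (between the pads) lies 5 mm behind it; z points along the fingers, y is the line along which they close (so a half turn about z gives the same grasp; the last joint's range is limited). The gripper opens to 85 mm and grips with 20 to 120 N. Pads are 22 mm wide; open, the fingers measure 114 mm over their backs; the gripper's body (76 mm by 85 mm) begins 54 mm behind the grasp point. The pads swing forward as they close: fully open they stand 13 mm farther back than shut.
Start: joints at [-1.229, 0.264, 1.604, -0, 1.274, -0.037], TCP at [0.25, -0.627, 0.245] pointing down, gripper open.
Joint ranges: [-2.63, 2.63], [-0.94, 2.18], [0.31, 2.57], [-1.31, 4.45], [0, 2.66], [-2.55, 2.55]. Speed limits (rad/s): [2.57, 2.57, 3.14, 3.14, 3.14, 3.14].

### API

Orientations are given as a 3x3 rotation matrix whose columns are the frame's x, y, z axes.
In Python, from workcell import bot, cams gives the robot as it stands. Calls block until the motion is done:
- bot.movep(position, orientation): joint-space move of the TCP to a pose.
- bot.line_to(position, frame=None, vel=0.15): straight line of the TCP; frame=None keeps the orientation; vel is the mean speed in m/s.
- bot.set_joints(angles): joint-space move.
- bot.release() and bot.gripper_close(grasp_force=None): open the fingers fully, or close them until they stop; grasp_force is the grip in N (None keeps the last).
- bot.sleep(seconds).
- bot.ik(position, orientation): joint angles nearest the present ones, or None.
- bot.sense(): the state.
- cams.grab_frame(name): name is "scene" or "top" or "wrist"; returns the picture (384x512x3 uint8, blue, green, red); there is no depth.
- cams.get_calibration(name): a dict with "intrinsics" (3x3 intrinsics, pixels), "rvec" (rotation vector, rad) and "tvec" (3), from world to camera coordinates, as OpenCV has them. Camera axes: x right, y down, z forward; pixel columns grow to the right and rows downward; lengths in m; the calibration is good to about 2 mm. The wrist camera is an equidistant fisheye: a pixel r from the principal point sees the ray r / f radians off the axis. A picture is of the moment at which its call begins: read the wrist's pose just before it. get_calibration takes no time and is no camera call; for the wrist camera it gives the pose at the moment of the call.
A pose or a line that the arm cannot do raises bot.PlanningError and nothing moves.
- bot.job_done(): hands the job in; it is judged then, once.
Trained networks look in the newest picture that a camera, given by its name, has taken for a name from the list of things; names that differ only in an ending like _2 or _b are one class to them, and where a whole thing is asked for, a point or a joint stands for the part that bears it (a point fixed in the world has none). Each returns a list of dicts, best first, with "confidence" (0 to 1); they miss things now and then, are a little off and sometimes report something else, mostly with a low value. They report only what shows in the picture. A call takes as long as a camera call. They do not tell look-alikes from the thing itself.
- cams.spot_in(camera, target): "point" ([x, y, z] in m, in world coordinates, good to about 4 mm: the middle of the surface that is visible of it).
- cams.trace(camera, target): "mask" (384x512 bool, what is visible of it).
- cams.place_of(camera, target): "point" ([x, y, z] in m, in world coordinates, good to about 4 mm: a listed point, or the origin of a listed thing).
The state is a dict: "time_s": time; "joint_positions": joint angles; "joint_velocities": joint speeds; "joint_torque": joint torques, N m; "tcp_pos": TCP position; "tcp_rot": TCP orientation; "contact_force": force on the tool from outside, world axes, zero at the start; "moment": the same for the moment, N m; "opening": finger opening in m; "gripper_force": force on a finger pad.
Only numpy, scipy, OpenCV 4.12 (cv2) and the standard library are available. Lean on these libraries where they do the work, as an engineer would, in place of code of your own. Each camera call takes 0.05 s, during which the arm holds its last target. There are 200 camera calls.

## Working session

There is one attempt and no reset: what is moved stays moved. The work goes in short steps, each a Python script; the robot and the scene stay as the last script left them, time stands still between calls to the robot, and variables do not carry over. Pictures are saved under pics/ and viewed, at most 10 in all, crops included, and the job is handed in when it is done.

```bash
mkdir -p pics; ls; python3 - <<'E'
from workcell import bot,cams
import cv2,numpy as np
for c in ["scene","top"]:
    cv2.imwrite(f"pics/{c}0.png",cams.grab_frame(c))
    for t in ["rack","row_middle","upper_front","tall_bottle","talc_tin","squat_bottle","pencil_box","cup","paperweight","spoon_stand"]:
        try:
            print(c,t,[(np.round(d["point"],3).tolist(),round(d["confidence"],2)) for d in cams.place_of(c,t)])
        except Exception as e: print(c,t,e)
print(bot.sense()["time_s"])
E
```

```text
pics
scene rack [([0.65, -0.024, -0.001], 0.89), ([0.496, 0.151, 0.0], 0.53)]
scene row_middle [([0.657, -0.024, 0.022], 0.77), ([0.499, -0.169, 0.004], 0.26)]
scene upper_front [([0.63, -0.028, 0.298], 0.88)]
scene tall_bottle [([0.494, 0.151, 0.003], 0.98)]
scene talc_tin [([0.296, -0.337, -0.001], 0.89), ([0.499, -0.169, 0.002], 0.73), ([0.327, -0.169, -0.004], 0.59)]
scene squat_bottle [([0.444, -0.016, -0.002], 0.82)]
scene pencil_box [([0.465, -0.337, -0.002], 0.67)]
scene cup [([0.436, 0.348, 0.001], 0.96)]
scene paperweight [([0.649, 0.333, 0.002], 0.92)]
scene spoon_stand [([0.676, -0.358, 0.001], 0.75)]
top rack [([0.652, -0.018, 0.004], 0.8)]
top row_middle [([0.648, -0.024, 0.019], 0.69), ([0.498, -0.17, 0.004], 0.57)]
top upper_front [([0.631, -0.02, 0.294], 0.66)]
top tall_bottle [([0.496, 0.153, -0.001], 0.66)]
top talc_tin [([0.326, -0.172, 0.002], 0.77), ([0.5, -0.17, 0.001], 0.61), ([0.295, -0.331, -0.001], 0.57)]
top squat_bottle [([0.443, -0.013, 0.002], 0.61)]
top pencil_box [([0.47, -0.334, 0.0], 0.68)]
top cup [([0.435, 0.35, 0.002], 0.78)]
top paperweight [([0.65, 0.333, -0.0], 0.63)]
top spoon_stand [([0.678, -0.36, 0.001], 0.79)]
1.1
```

View pics/scene0.png

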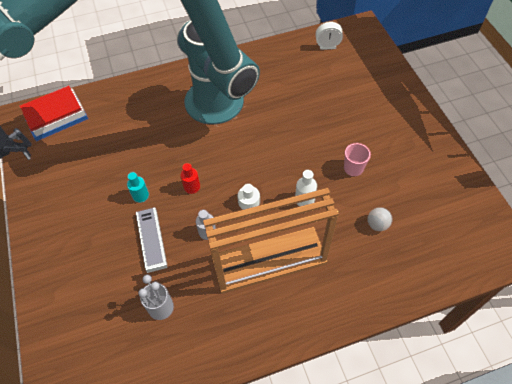

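View pics/top0.png

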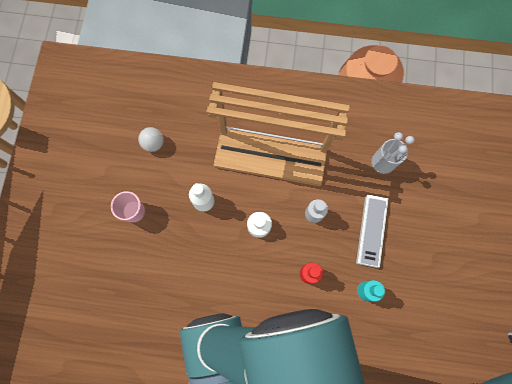

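The scene view has the robot at the top. The silver talc tin is near (205,225), the red look-alike at (190,178) and the turquoise one at (138,187). In the top view the dark strip runs from about (222,149) to (320,164), and the box is at (372,231). Next I'll fit the rack and box yaws.

```bash
cat > h.py <<'E'
from workcell import bot,cams
import cv2,numpy as np
def onplane(c,px,z):
    k=cams.get_calibration(c);K=np.array(k["intrinsics"],float);R=cv2.Rodrigues(np.array(k["rvec"],float))[0];t=np.array(k["tvec"],float).ravel()
    px=np.atleast_2d(px).astype(float)
    d=np.c_[px,np.ones(len(px))]@np.linalg.inv(K).T@R; o=-R.T@t
    return o+d*((z-o[2])/d[:,2])[:,None]
def pca(P):
    m=P.mean(0)[:2];q=P[:,:2]-m;w,V=np.linalg.eigh(q.T@q/len(q));v=V[:,1]
    a=q@v;b=q@V[:,0];return m,v,np.ptp(a),np.ptp(b)
def box():
    out=[]
    for c in ["scene","top"]:
        cams.grab_frame(c);r=cams.trace(c,"pencil_box")
        if not r: continue
        ys,xs=np.nonzero(r[0]["mask"]);P=onplane(c,np.c_[xs,ys],0.024)
        (cx,cy),(w,h),a=cv2.minAreaRect((P[:,:2]*1000).astype(np.float32))
        m,v,_,_=pca(P); out.append((c,cx,cy,w,h,np.degrees(np.arctan2(v[1],v[0])),m*1000))
    return out
def avg(t,near,n=3):
    Q=[]
    for c in ["scene","top"]:
        for _ in range(n):
            cams.grab_frame(c)
            Q+=[d["point"] for d in cams.place_of(c,t) if np.linalg.norm(np.array(d["point"])[:2]-near[:2])<.05]
    return np.array(Q)
E
python3 - <<'E'
from h import *
for c,roi in [("top",(205,135,340,180)),("scene",(215,225,330,285))]:
    im=cams.grab_frame(c);x0,y0,x1,y1=roi
    g=im[y0:y1,x0:x1].max(2)
    n,l,s,ce=cv2.connectedComponentsWithStats((g<65).astype(np.uint8))
    for i in np.argsort(-s[1:,4])[:3]+1:
        ys,xs=np.nonzero(l==i)
        if len(xs)<30: continue
        m,v,L,W=pca(onplane(c,np.c_[xs+x0,ys+y0],.02));print(c,len(xs),m.round(4),np.degrees(np.arctan2(-v[0],v[1])).round(2),L.round(3),W.round(3))
for b in box(): print(b)
for t,n in [("row_middle",(.65,-.023)),("upper_front",(.63,-.023)),("rack",(.65,-.02)),("tall_bottle",(.495,.152)),("talc_tin",(.5,-.17)),("squat_bottle",(.444,-.015)),("pencil_box",(.467,-.335))]:
    Q=avg(t,np.array(n));print(t,len(Q),Q.mean(0).round(4),Q.std(0).round(4))
for c,q in [("top",[[215,169],[323,184]])]: print(onplane(c,q,.02).round(3))
print(bot.sense()["time_s"])
E
```

```text
top 128 [ 0.6452 -0.1094] -3.1 0.132 0.01
top 32 [0.6533 0.0629] -3.7 0.061 0.007
scene 213 [ 0.6486 -0.0333] -2.92 0.283 0.009
('scene', 474.3622741699219, -339.14849853515625, 62.123779296875, 208.20956420898438, np.float64(175.9841148915356), array([ 478.98684704, -338.76141316]))
('top', 465.6202392578125, -332.1656188964844, 63.34920883178711, 196.88095092773438, np.float64(175.74116727694502), array([ 463.58118326, -332.13392314]))
row_middle 6 [ 0.6509 -0.024   0.0218] [0.0032 0.001  0.0025]
upper_front 8 [ 0.6353 -0.0259  0.2236] [0.0104 0.0014 0.1251]
rack 6 [ 0.6508 -0.0232  0.0027] [0.0014 0.0028 0.0032]
tall_bottle 6 [ 0.4939  0.1496 -0.0008] [0.0014 0.0013 0.0047]
talc_tin 6 [ 0.499  -0.1705  0.0028] [0.0009 0.0015 0.0012]
squat_bottle 6 [ 4.404e-01 -1.690e-02 -1.000e-04] [0.0017 0.0022 0.002 ]
pencil_box 6 [ 0.4677 -0.336   0.0008] [0.0017 0.0007 0.0013]
[[ 0.588  0.132  0.02 ]
 [ 0.583 -0.185  0.02 ]]
5.6
```

```bash
cat >> h.py <<'E'
YAW=np.radians(-2.9);RC=np.array([.6495,-.0237,0]);Z=np.array([0,0,1.])
RX=np.array([np.cos(YAW),np.sin(YAW),0]);RY=np.array([-np.sin(YAW),np.cos(YAW),0])
def rack(x,y,z): return RC+x*RX+y*RY+z*Z
def Rt(tilt=40,s=1):
    t=np.radians(tilt);z=np.sin(t)*RX-np.cos(t)*Z;y=s*RY
    return np.c_[np.cross(y,z),y,z]
def tcp(g,R): return np.asarray(g)+.005*R[:,2]
S=-1
OBJ=dict(squat_bottle=((.4404,-.0169),.074,-.071),talc_tin=((.499,-.1705),.101,0.),tall_bottle=((.4939,.1496),.136,.068))
def poses(n,tilt=40):
    (x,y),h,ry=OBJ[n];R=Rt(tilt,S);g=np.array([x,y,h]);b=-.1*R[:,2]
    p=[g+b,g,g+.06*Z,rack(-.15,ry,h+.035),rack(0,ry,h+.035),rack(0,ry,h+.0215),rack(0,ry,h+.0215)+b]
    return [tcp(q,R) for q in p],R
def move(n,tilt=40):
    p,R=poses(n,tilt)
    bot.movep(p[0],R);bot.line_to(p[1],vel=.12);bot.gripper_close(50);o=bot.sense()["opening"]
    bot.line_to(p[2],vel=.2);bot.movep(p[3],R);bot.line_to(p[4],vel=.15)
    print(n,"opening",o,bot.sense()["opening"],bot.sense()["time_s"])
    bot.line_to(p[5],vel=.06);print(bot.sense()["contact_force"]);bot.release();bot.line_to(p[6],vel=.2);print(bot.sense()["time_s"])
E
python3 - <<'E'
import h
from h import *
for s in (1,-1):
    h.S=s
    for n in OBJ:
        p,R=poses(n); print(s,n); 
        for q in p:
            j=bot.ik(q,R); print(None if j is None else np.round(j,2))
s=bot.sense();print(s["tcp_rot"],s["opening"])
E
```

```text
1 squat_bottle
None
None
None
None
None
None
[-0.28 -0.15  2.35  0.53  0.3  -2.25]
1 talc_tin
None
None
None
[-0.11 -0.31  2.55  0.17  0.21 -1.78]
[-0.09  0.03  2.27  0.15  0.15 -1.75]
[-0.09  0.05  2.27  0.19  0.12 -1.79]
[-0.09 -0.21  2.34  0.09  0.31 -1.69]
1 tall_bottle
[ 0.55 -0.49  2.49 -0.66  0.64 -0.53]
[ 0.44 -0.22  2.48 -0.93  0.39 -0.29]
[ 0.44 -0.32  2.43 -0.68  0.5  -0.56]
[ 0.13 -0.35  2.5  -0.37  0.32 -1.09]
[ 0.07 -0.01  2.23 -0.32  0.24 -1.17]
[ 0.07  0.01  2.24 -0.36  0.22 -1.13]
[ 0.09 -0.24  2.29 -0.23  0.4  -1.26]
-1 squat_bottle
None
None
None
[-0.35 -0.23  2.56  0.94  0.23  0.41]
[-0.25  0.08  2.27  0.92  0.16  0.51]
[-0.25  0.11  2.28  1.09  0.14  0.33]
[-0.28 -0.15  2.35  0.53  0.3   0.89]
-1 talc_tin
[-0.7  -0.44  2.54  0.77  0.6   0.37]
[-0.58 -0.13  2.5   1.17  0.36 -0.  ]
[-0.58 -0.25  2.45  0.84  0.45  0.36]
[-0.11 -0.31  2.55  0.17  0.21  1.36]
[-0.09  0.03  2.27  0.15  0.15  1.39]
[-0.09  0.05  2.27  0.19  0.12  1.35]
[-0.09 -0.21  2.34  0.09  0.31  1.46]
-1 tall_bottle
None
None
None
[ 0.13 -0.35  2.5  -0.37  0.32  2.06]
[ 0.07 -0.01  2.23 -0.32  0.24  1.97]
[ 0.07  0.01  2.24 -0.36  0.22  2.02]
[ 0.09 -0.24  2.29 -0.23  0.4   1.89]
[[ 9.29108047e-01  3.69808377e-01 -2.52660744e-05]
 [ 3.69808378e-01 -9.29108047e-01  1.96459621e-05]
 [-1.62096717e-05 -2.75968275e-05 -9.99999999e-01]] 0.08555934324440324
```

```bash
cat >> h.py <<'E'
TILT=dict(squat_bottle=30,talc_tin=32,tall_bottle=37)
def Ra(az,tilt,s):
    t=np.radians(tilt);a=np.radians(az)+YAW;u=np.array([np.cos(a),np.sin(a),0]);z=np.sin(t)*u-np.cos(t)*Z
    y=s*np.array([-np.sin(a),np.cos(a),0]);return np.c_[np.cross(y,z),y,z]
def poses2(n,az,s,tilt=None):
    (x,y),h,ry=OBJ[n];tilt=tilt or TILT[n];R=Ra(az,tilt,s);Q=Ra(0,tilt,s);g=np.array([x,y,h])
    return [(tcp(q,R),R) for q in (g-.08*R[:,2],g,g+.06*Z)]+[(tcp(q,Q),Q) for q in (rack(-.14,ry,h+.035),rack(0,ry,h+.035),rack(0,ry,h+.0215),rack(0,ry,h+.0215)-.09*Q[:,2])]
E
python3 - <<'E'
from h import *
for n in OBJ:
    for s in (1,-1):
        for az in (-90,-60,-40,-20,0,20,40,60,90):
            J=[bot.ik(*p) for p in poses2(n,az,s)]
            ok=[j is not None for j in J]
            if all(ok): J=np.array(J);print(n,s,az,"j5min",J[:,4].min().round(2),"travel",np.abs(J[2]-J[3]).max().round(2),"max6",np.abs(J[:,5]).max().round(2))
            elif not all(ok[3:]) and az==0: print(n,s,"place",ok)
E
```

```text
squat_bottle 1 -90 j5min 0.33 travel 2.7 max6 2.1
squat_bottle 1 -60 j5min 0.33 travel 2.3 max6 2.1
squat_bottle 1 -40 j5min 0.33 travel 1.93 max6 2.1
squat_bottle 1 -20 j5min 0.33 travel 1.33 max6 2.1
squat_bottle 1 90 j5min 0.33 travel 4.58 max6 2.48
squat_bottle -1 -90 j5min 0.33 travel 3.59 max6 2.54
squat_bottle -1 20 j5min 0.33 travel 0.46 max6 1.22
squat_bottle -1 40 j5min 0.33 travel 0.98 max6 1.22
squat_bottle -1 60 j5min 0.33 travel 1.33 max6 1.22
squat_bottle -1 90 j5min 0.33 travel 1.71 max6 1.22
talc_tin 1 -90 j5min 0.32 travel 2.03 max6 1.67
talc_tin 1 -60 j5min 0.32 travel 1.56 max6 1.67
talc_tin 1 -40 j5min 0.32 travel 1.05 max6 1.67
talc_tin 1 -20 j5min 0.28 travel 0.27 max6 1.67
talc_tin 1 90 j5min 0.32 travel 4.03 max6 2.36
talc_tin -1 -20 j5min 0.28 travel 0.27 max6 1.66
talc_tin -1 0 j5min 0.32 travel 0.75 max6 1.5
talc_tin -1 20 j5min 0.32 travel 1.31 max6 1.5
talc_tin -1 40 j5min 0.32 travel 1.66 max6 1.5
talc_tin -1 60 j5min 0.32 travel 1.92 max6 1.5
talc_tin -1 90 j5min 0.32 travel 2.26 max6 1.5
tall_bottle 1 -90 j5min 0.29 travel 1.97 max6 1.31
tall_bottle 1 -60 j5min 0.29 travel 1.66 max6 1.31
tall_bottle 1 -40 j5min 0.29 travel 1.41 max6 1.31
tall_bottle 1 -20 j5min 0.29 travel 1.08 max6 1.31
tall_bottle 1 0 j5min 0.29 travel 0.5 max6 1.31
tall_bottle 1 20 j5min 0.27 travel 0.57 max6 1.83
tall_bottle -1 -90 j5min 0.29 travel 4.31 max6 2.36
tall_bottle -1 20 j5min 0.27 travel 0.57 max6 1.96
tall_bottle -1 40 j5min 0.29 travel 1.48 max6 1.96
tall_bottle -1 60 j5min 0.29 travel 1.97 max6 1.96
tall_bottle -1 90 j5min 0.29 travel 2.39 max6 1.96
```

```bash
cat >> h.py <<'E'
def move2(n,az,s,via=False,shift=(0,0)):
    p=poses2(n,az,s)
    if via: bot.movep(p[0][0]+.12*Z,p[0][1]);bot.line_to(p[0][0],vel=.25)
    else: bot.movep(*p[0])
    bot.line_to(p[1][0],vel=.15);bot.gripper_close(50);o=bot.sense()["opening"]
    bot.line_to(p[2][0],vel=.2);bot.movep(*p[3]);bot.line_to(p[4][0],vel=.18)
    print(n,"opening",o,bot.sense()["opening"],bot.sense()["time_s"])
    bot.line_to(p[5][0],vel=.05);print(np.round(bot.sense()["contact_force"],1));bot.release();bot.line_to(p[6][0],vel=.2);print(bot.sense()["time_s"])
E
python3 - <<'E'
from h import *
move2("squat_bottle",30,-1,True)
a=cams.grab_frame("scene");b=cams.grab_frame("top")
cv2.imwrite("pics/a1.png",np.vstack([a[100:350,80:450],b[60:310,100:470]]))
for c in ("scene","top"): print([(np.round(d["point"],3),round(d["confidence"],2)) for d in cams.place_of(c,"squat_bottle")])
print(rack(0,-.071,.02))
E
```

```text
squat_bottle opening 0.03076658357484873 0.030500476975583227 11.775
[-0.2 -0.9 -0.9]
13.3667
[(array([ 0.649, -0.1  ,  0.023]), 0.6)]
[(array([ 0.641, -0.09 ,  0.02 ]), 0.46), (array([ 0.651, -0.025,  0.023]), 0.38)]
[ 0.6459079  -0.09460907  0.02      ]
```

View pics/a1.png

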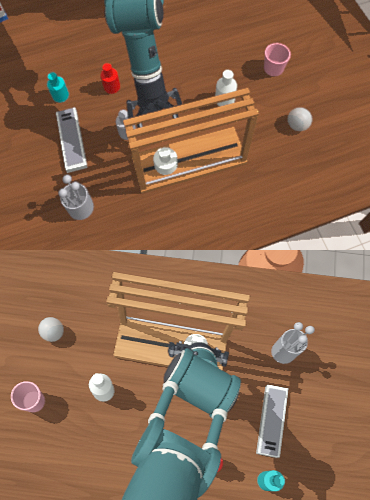

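The squat bottle stands upright over the strip at (165,160) in the crop, at its target within noise. Next are the talc tin and the tall bottle.

```bash
python3 - <<'E'
from h import *
move2("talc_tin",0,-1)
move2("tall_bottle",0,1)
p=bot.sense()["tcp_pos"];bot.line_to(np.array(p)-.12*RX+.1*Z,vel=.3)
a=cams.grab_frame("scene");b=cams.grab_frame("top")
cv2.imwrite("pics/a2.png",np.vstack([a[100:350,80:450],b[60:310,100:470]]))
for n in OBJ:
  cams.grab_frame("scene")
  for c in ("scene","top"): print(n,[((np.array(d["point"])-RC)@np.c_[RX,RY,Z]).round(3).tolist()+[round(d["confidence"],2)] for d in cams.place_of(c,n)])
print(bot.sense()["time_s"])
E
```

```text
talc_tin opening 0.02681038491510055 0.02678494899839382 17.6333
[ 0.4 -0.3 -2. ]
19.25
tall_bottle opening 0.029337045075950297 0.028671686602976244 24.2583
[-1.2 -0.8 -2.4]
25.8667
squat_bottle [[0.001, -0.072, 0.02, 0.66]]
squat_bottle [[0.002, -0.068, 0.022, 0.79], [0.0, 0.001, 0.021, 0.34]]
talc_tin [[-0.316, -0.162, -0.003, 0.8], [-0.002, 0.001, 0.025, 0.71], [-0.333, -0.327, -0.004, 0.7]]
talc_tin [[-0.337, -0.326, -0.001, 0.97], [-0.002, -0.001, 0.022, 0.92], [-0.312, -0.162, 0.002, 0.72]]
tall_bottle [[0.003, 0.07, 0.026, 0.7], [-0.0, 0.003, 0.022, 0.59]]
tall_bottle [[-0.001, 0.068, 0.016, 0.76]]
27.0833
```

View pics/a2.png

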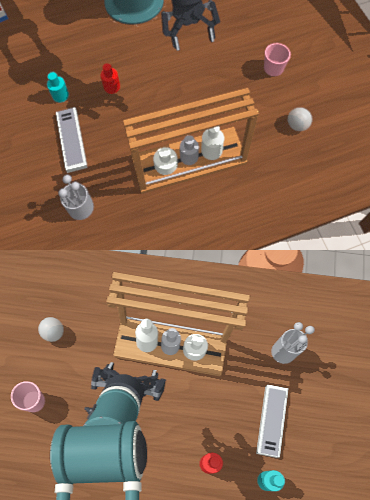

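All three are upright in a row within about 3 mm of target: tall bottle, tin and squat bottle from left to right at rack y = 0.068, 0 and -0.071. Next I'll put the box down short of the board, then push it flush with the open fingers.

```bash
cat > b.py <<'E'
from h import *
def down(a):
    y=np.array([np.cos(a),np.sin(a),0]);z=-Z;return np.c_[np.cross(y,z),y,z]
B=np.array([.4677,-.336,0]);g=np.radians(85.9);best=None
for k in (0,1):
    for m in (0,1):
        for q in (0,1):
            R1,R2,R3=down(g+k*np.pi),down(YAW+m*np.pi),down(YAW+np.pi/2+q*np.pi)
            P=[(B+.1*Z,R1),(B+.016*Z,R1),(B+.07*Z,R1),(rack(-.13,0,.07),R2),(rack(-.13,0,.017),R2),(rack(-.13,0,.08),R2),(rack(-.2,0,.08),R3),(rack(-.2,0,.016),R3),(rack(-.131,0,.016),R3)]
            J=[bot.ik(*p) for p in P]
            if any(j is None for j in J): print(k,m,q,[j is not None for j in J]);continue
            J=np.array(J);c=abs(J[2]-J[3]).max()+abs(J[5]-J[6]).max()+abs(J[0]-bot.sense()["joint_positions"]).max()
            if best is None or c<best[0]: best=(c,P,J,(k,m,q))
E
python3 - <<'E'
from b import *
c,P,J,kk=best;print(c,kk);print(J[[0,3,6]].round(2))
bot.movep(P[0][0]+.08*Z,P[0][1])
bot.line_to(P[1][0],vel=.18);bot.gripper_close(40);print("open",bot.sense()["opening"])
bot.line_to(P[2][0],vel=.15);bot.movep(*P[3]);bot.line_to(P[4][0],vel=.08)
print(bot.sense()["opening"],np.round(bot.sense()["contact_force"],1));bot.release();bot.line_to(P[5][0],vel=.2)
bot.movep(P[6][0]+.05*Z,P[6][1])
for b in box(): print(b, (np.r_[np.array(b[1:3])/1000,0]-RC)@np.c_[RX,RY])
for c in ("scene","top"):print([((np.array(d["point"])-RC)@np.c_[RX,RY,Z]).round(3).tolist() for d in cams.place_of(c,"pencil_box")])
a=cams.grab_frame("scene");b=cams.grab_frame("top")
cv2.imwrite("pics/a3.png",np.vstack([a[100:350,80:450],b[60:310,100:470]]))
print(bot.sense()["time_s"])
E
```

```text
0 1 0 [True, True, True, False, False, False, True, True, True]
0 1 1 [True, True, True, False, False, False, True, True, True]
1 1 0 [True, True, True, False, False, False, True, True, True]
1 1 1 [True, True, True, False, False, False, True, True, True]
4.5577046830020045 (0, 0, 1)
[[-0.67  0.21  1.95 -0.    0.98 -2.17]
 [-0.08  0.15  2.09 -0.    0.9  -0.03]
 [-0.09  0.01  2.23 -0.    0.91  1.54]]
open 0.05927523175001014
0.05889490819952163 [-7.9 -0.1 13. ]
('scene', 526.7758178710938, -21.3270263671875, 198.6663818359375, 52.680763244628906, np.float64(86.58304077021718), array([526.82023543, -21.54056452])) [-0.12268707 -0.00383904]
[[-0.137, 0.0, -0.002]]
[]
35.8583
```

View pics/a3.png

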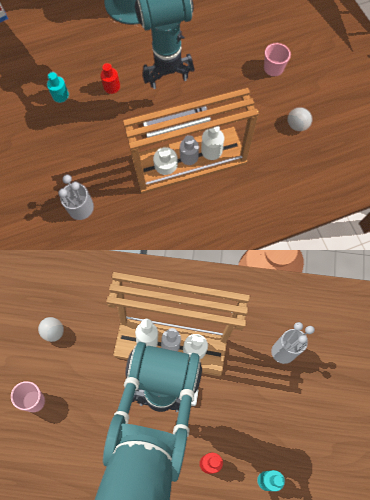

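The box lies flat, parallel to the board and about 40 mm short of it (crop (175,117)). Now I'll push it.

```bash
python3 - <<'E'
from b import *
P=best[1]
R=np.array(bot.sense()["tcp_rot"])
bot.line_to(rack(-.2,0,.016),vel=.15);f0=np.array(bot.sense()["contact_force"])
bot.line_to(rack(-.142,0,.016),vel=.06)
for x in np.arange(-.140,-.118,.001):
    bot.line_to(rack(x,0,.016),vel=.03);f=(np.array(bot.sense()["contact_force"])-f0)@RX
    print(round(x,4),round(f,1))
    if abs(f)>8: break
bot.line_to(rack(x-.05,0,.016),vel=.15);bot.line_to(rack(x-.06,0,.2),vel=.3)
J=np.array(bot.sense()["joint_positions"]);J[0]-=.9;bot.set_joints(J)
for b in box(): print(b, (np.r_[np.array(b[1:3])/1000,0]-RC)@np.c_[RX,RY])
for n in ["pencil_box"]+list(OBJ):
  for c in ("scene","top"):print(n,[((np.array(d["point"])-RC)@np.c_[RX,RY,Z]).round(3).tolist() for d in cams.place_of(c,n)])
a=cams.grab_frame("scene");b=cams.grab_frame("top")
cv2.imwrite("pics/a4.png",cv2.resize(np.hstack([a[180:300,190:340],b[120:240,195:345]]),None,fx=2.6,fy=2.6,interpolation=2))
print(bot.sense()["time_s"])
E
```

```text
0 1 0 [True, True, True, False, False, False, True, True, True]
0 1 1 [True, True, True, False, False, False, True, True, True]
1 1 0 [True, True, True, False, False, False, True, True, True]
1 1 1 [True, True, True, False, False, False, True, True, True]
-0.14 -0.7
-0.139 -1.2
-0.138 -0.7
-0.137 -1.4
-0.136 -2.5
-0.135 -0.1
-0.134 -1.3
-0.133 -0.4
-0.132 -1.1
-0.131 -0.9
-0.13 -4.0
-0.129 -6.3
-0.128 -8.4
('top', 555.0864868164062, -17.037857055664062, 200.92221069335938, 67.72245788574219, np.float64(86.2079836942138), array([556.15909451, -16.95292684])) [-0.09462966  0.00187695]
pencil_box [[-0.092, -0.003, -0.002]]
pencil_box [[-0.091, 0.002, 0.001]]
squat_bottle [[-0.0, -0.071, 0.018]]
squat_bottle [[-0.002, -0.069, 0.02], [-0.017, 0.355, -0.0]]
talc_tin [[-0.315, -0.16, -0.003], [-0.337, -0.33, -0.0], [-0.0, -0.002, 0.024]]
talc_tin [[-0.002, 0.001, 0.019], [-0.313, -0.163, 0.003], [-0.338, -0.324, 0.0]]
tall_bottle [[-0.001, 0.068, 0.022]]
tall_bottle [[-0.002, 0.064, 0.013]]
44.575
```

View pics/a4.png

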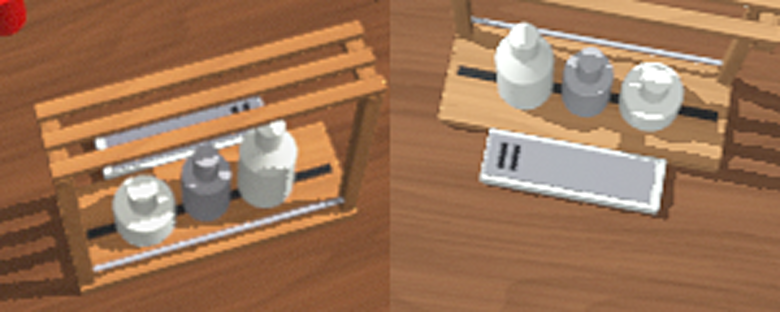

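The box's rear long side lies along the board's front edge (right crop, about (490,130) to (665,158)). It is parallel to the edge and centred within about 2 mm, and the row is intact, so I'm handing in.

```bash
python3 -c "
from workcell import bot
print(bot.job_done())"
```

```text
the job is handed in; nothing more can be done
None
```

I handed the job in at about 45 s: the three containers stand upright over the strip within about 4 mm of target (tall bottle, talc tin, squat bottle from left to right), the pencil box is flush and centred within about 3 mm, and the cup, paperweight, spoon stand and look-alikes were not moved.

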